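# Roll a pipe stub into the V-block and set it against the stop

### The job

Gently roll the brass pipe stub along the bench by its side, up the ramp and into the groove of the V-block, then push it endwise along the groove until its end rests against the red stop plate. Only push it with the fingers: it must really roll to the ramp, not skid, be shot along or be lifted; leave the hammer, tape measure and steel collar where they are.

Things in the scene. Friction and masses are not known exactly. Their poses are not given: they have to be found in the camera images.
- pipe: Brass pipe stub lying on its side on the bench, 40 mm outside diameter, 130 mm long, dark bores at its ends, about 0.5 kg, smooth and slippery, free to roll (it rolls back down a slope unless held). Origin on its axis at mid length, 20 mm above the bench at the start; its own y axis runs along the pipe, its x and z turn as it rolls (z is up at the start).
- vblock: V-block fixed to the bench, 200 mm long along its own y, which runs along the groove. Origin on the bench plane under the groove's bottom line, at mid length; x points across the groove from the ramp towards the blue fence; z up. The groove's faces slope 30 degrees; its bottom is 2 mm above the bench at x = 0. The rear face rises to 20 mm at x = 30 mm; blue fence x = 30 to 46 mm, 36 mm high.
- ramp (a point): Foot of the aluminium ramp, on the bench at mid length: V-block's x = -85 mm, y = 0. The ramp rises evenly to 10 mm high at x = -18 mm; flat crest to x = -14 mm, then the groove falls away. The pipe starts on the bench in front of the ramp, 180 to 260 mm from the groove (negative x), within 0.2 rad of parallel to it and 0 to 30 mm to the +y side of mid length.
- stop (a point): Middle of the top edge of the red stop plate's inner face: V-block's x = 15 mm, y = -100 mm, z = 46 mm. The plate is 10 mm thick, reaches from x = -16 to 46 mm and closes the -y end of the groove; the +y end (y = +100 mm) is open. Seated in the groove the pipe touches neither the fence nor, unless pushed home, the plate.
- seat (a point): Point where the pipe's middle is when it lies in the groove with its end against the stop: in the V-block's frame at x = 0, y = -35 mm, z = 25 mm; axes as the V-block's.
- hammer: Bystander: hammer with blue handle, 260 mm long, lying on the bench beyond the V-block; origin under its middle.
- tape: Bystander: yellow and black tape measure, 65 x 38 x 60 mm, standing on the bench; origin under its middle.
- collar: Bystander: steel collar, 56 mm outside, 32 mm bore, 35 mm high, standing on the bench; origin under its middle.
Not all that is in view belongs to the job. There is more than one size of the pipe; the job needs the smallest.

How it is judged:
By the outcome, as a careful person would: the job done as asked, in the order asked, and still so for the second after the job is handed in, with the robot touching nothing.
It also fails if it takes over 54 s, if anything falls off the work surface, if the arm or the gripper's body presses on something with over 40 N, if the wrist force passes 120 N, or if a joint passes its speed limit or range.

### The arm

A 6-joint arm with a two-finger parallel gripper is mounted at the origin on the work surface. World frame = base frame: x ahead of the robot, y to its left, z up, the work surface at z = 0. Lengths are in mm, angles in rad, forces in N, time in s.
With the tool pointing down it reaches from about 350 to 875 mm from the base axis. Payload 4.2 kg.
Tool frame: the origin (TCP) lies between the finger pads; the fingertips stand 14 mm ahead of it and the grasp point (between the pads) lies 5 mm behind it; z points along the fingers, y is the line along which they close (so a half turn about z gives the same grasp; the last joint's range is limited). The gripper opens to 85 mm and grips with 20 to 120 N. Pads are 22 mm wide; open, the fingers measure 114 mm over their backs; the gripper's body (76 mm by 85 mm) begins 54 mm behind the grasp point. The pads swing forward as they close: fully open they stand 13 mm farther back than shut.
Start: joints at [1.587, 0.385, 0.008, 0, -1.194, -0.259], TCP at [150.232, 606.655, 245.312] pointing down, gripper open.
Joint ranges: [-3.14, 3.14], [-1.21, 2.06], [-1.07, 1.41], [-3.16, 2.05], [-2.99, -0.16], [-3.1, 3.1]. Speed limits (rad/s): [2.79, 2.79, 3.14, 3.14, 3.14, 3.14].

### API

Orientations are given as a unit quaternion [x, y, z, w].
In Python, from bench import * gives the robot as it stands.
- The arm moves only by the tool carry_out, never from a script. Its argument "motion" is a list of rows, each a list of 7 numbers: the turn, a rotation vector about the tool's x, y, z in rad, then the shift along the tool's x, y, z in mm, then the opening, from -1 (shut) to 1 (fully open), so that 0 is half open. A call has 1 to 5 rows; each row is the pose to reach, as a shift and turn from the pose commanded when the call began, along the tool's axes at that moment; what a row does not reach only later rows make up. A row lasts 1/8 s, in which the tool goes at most 62.5 mm and 10.7 degrees, less where a joint would pass 70% of its speed; a pose out of reach is approached as far as the arm can. A call with a gripper value outside its range is refused whole. The fingers move at their own pace and stop on an object; the grip force is fixed at half the most. Time passes only in rows, so rows that repeat a pose let the fingers close. It gives the time, the measured TCP pose, the force, the opening and the grip force at its end, in the units of the state.
- read_state(): the state, without advancing time (a new reading comes with each control period).
- get_image(name): name is "scene" or "top" or "wrist"; returns a dict with "color" (400x640x3 uint8, blue, green, red), "mtx" (3x3 intrinsics, pixels), "position" and "orientation" of the camera in the world. Camera axes: x right, y down, z forward; pixel columns grow to the right and rows downward; lengths in mm; the calibration is good to about 2 mm. A picture is of the moment at which its call begins. There is no depth.
- job_done(): hands the job in; it is judged then, once.
The state is a dict: "clock": time; "joints": joint angles; "joint_vel": joint speeds; "joint_efforts": joint torques, N m; "position": TCP position; "ee_rot": TCP orientation; "contact_force": force on the tool from outside, world axes, zero at the start; "wrist_torque": the same for the moment, N m; "gripper_width": finger opening in mm; "grasp_force": force on a finger pad.
Only numpy, scipy, OpenCV 4.12 (cv2) and the standard library are available. Lean on these libraries where they do the work, as an engineer would, in place of code of your own. Each camera call takes 0.05 s, during which the arm holds its last target. There are 200 camera calls.

## Working session

There is one attempt and no reset: what is moved stays moved. The work goes in short steps, Python scripts to look and compute and a tool call to move; the robot and the scene stay as the last step left them, time stands still between calls to the robot, and variables do not carry over. Pictures are saved under pics/ and viewed, at most 10 in all, crops included, and the job is handed in when it is done.

Besides the shell and the picture viewer there is one more tool, called after "Emit:" as name([rows], argument=value, ...), one row to a line, values as JSON. carry_out: Moves the arm, as the interface text tells. Its arguments: {"type":"object","properties":{"motion":{"type":"array"}},"required":["motion"]}

```bash
mkdir -p pics; cat > h.py <<'E'
from bench import *
import numpy as np, cv2
from scipy.spatial.transform import Rotation as R
def snap(n,f,crop=None,s=1):
    d=get_image(n); im=d["color"]
    if crop: x0,y0,x1,y1=crop; im=im[y0:y1,x0:x1]
    cv2.imwrite("pics/"+f,cv2.resize(im,None,fx=s,fy=s,interpolation=cv2.INTER_CUBIC)); np.save("pics/"+f+".npy",d["color"]); return d
def ray(d,uv):
    uv=np.atleast_2d(np.array(uv,float)); K=np.array(d["mtx"])
    r=np.c_[uv,np.ones(len(uv))]@np.linalg.inv(K).T
    return np.array(d["position"]),R.from_quat(d["orientation"]).apply(r)
def onz(d,uv,z):
    p,r=ray(d,uv); z=np.broadcast_to(z,len(r)); return p+r*((z-p[2])/r[:,2])[:,None]
def proj(d,P):
    c=R.from_quat(d["orientation"]).inv().apply(np.atleast_2d(P)-np.array(d["position"])); q=c@np.array(d["mtx"]).T; return q[:,:2]/q[:,2:]
E
python3 - <<'E'
from h import *
for n in("top","scene"):
    d=snap(n,n+"1.png"); print(n,d["mtx"],d["position"],d["orientation"])
print(read_state())
E
```

```text
top [[370.75736803   0.         318.68858851]
 [  0.         370.75736803 194.19053012]
 [  0.           0.           1.        ]] [ 297.2835118   -53.56001984 1131.05516432] [-0.66890547  0.73627127 -0.07508159  0.0695187 ]
scene [[375.60208104   0.         321.87005318]
 [  0.         375.60208104 194.52703916]
 [  0.           0.           1.        ]] [1146.2024797   189.02503996 1060.26538907] [ 0.54455212  0.78636963 -0.24239699 -0.16226363]
{'clock': 0.1, 'joints': array([ 1.58659767e+00,  3.85494540e-01,  6.75876323e-03, -4.32043364e-04,
       -1.19397761e+00, -2.58603950e-01]), 'joint_vel': array([-1.66564463e-04, -8.54036300e-04,  3.14064606e-03,  5.62704229e-05,
       -1.05263788e-03,  4.02142682e-04]), 'joint_efforts': array([ 1.17429645e-03, -3.93320346e+01,  1.88930207e+01,  4.19803306e+00,
       -2.58573637e-03,  6.76702214e-06]), 'position': array([150.12640088, 606.19885862, 244.32092924]), 'ee_rot': array([ 9.92629779e-01, -1.21182354e-01, -6.78019749e-05,  9.76983044e-04]), 'contact_force': array([ 0.22620468,  0.06985775, -0.85160759]), 'wrist_torque': array([ 0.00115251, -0.01001616, -0.00731594]), 'grasp_force': 0.0, 'gripper_width': 85.09227540411254}
```

View pics/top1.png

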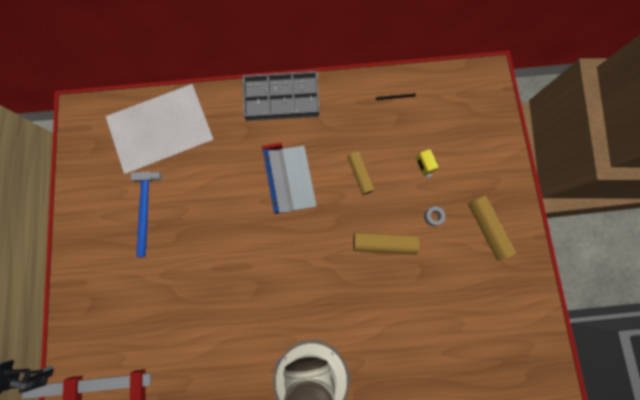

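View pics/scene1.png

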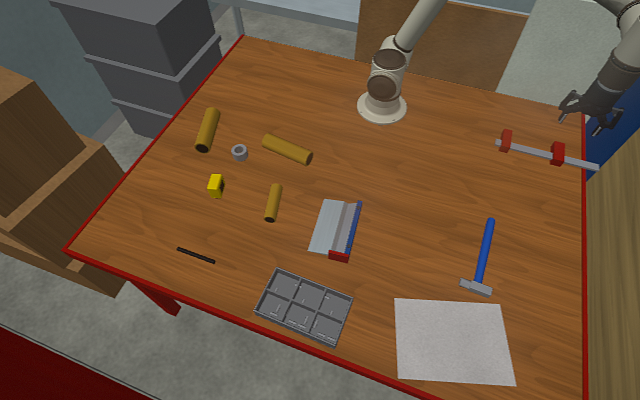

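Top view: brass pipes at (361,172), (387,243) and (492,228). The first is the shortest and thinnest, lies in front of the ramp and is nearly parallel to the groove, so it fits. The V-block is at (288,180) with its red stop at (272,147), the far end from the robot. The tape is at (428,161), the collar at (435,216) and the hammer at (142,215). I'll confirm with one crop.

```bash
python3 - <<'E'
from h import *
snap("top","top2.png",(250,130,450,230),4)
E
```

```text
(no output)
```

View pics/top2.png

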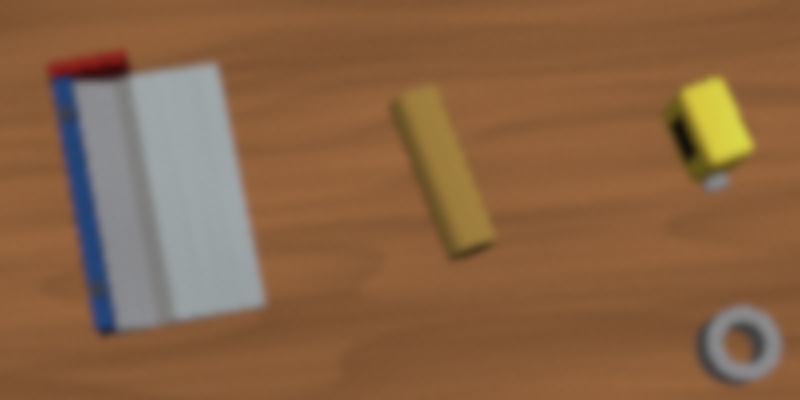

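Crop: the V-block's ramp foot runs (218,63)–(266,305), with the red plate at (50–126,60). The smallest pipe lies from (415,92) to (474,249), tilted slightly from the groove. That confirms the target.

```bash
cat >> h.py <<'E'
def vw(v,P):
    a=v[2]; return np.array([v[0],v[1],0])+np.atleast_2d(P)@np.array([[np.cos(a),-np.sin(a),0],[np.sin(a),np.cos(a),0],[0,0,1]]).T
def wv(v,P):
    a=v[2]; return (np.atleast_2d(P)-np.array([v[0],v[1],0]))@np.array([[np.cos(a),-np.sin(a),0],[np.sin(a),np.cos(a),0],[0,0,1]])
E
python3 - <<'E'
from h import *
from scipy.optimize import least_squares
d=get_image("top")
c=lambda L:(np.array(L,float)+.5)/4-.5+[250,130]
uv=c([(218,63),(266,305),(173,321),(48,65),(126,50),(130,76)])
M=np.array([(-85,-100,0),(-85,100,0),(-16,100,10),(46,-110,46),(-16,-110,46),(-16,-100,10)])
p0=onz(d,[[288,180]],0)[0]
for a0 in (0,1.5,3,-1.5):
    s=least_squares(lambda v:(proj(d,vw(v,M))-uv).ravel(),[p0[0],p0[1],a0]); print(s.x,s.cost,(s.fun.reshape(-1,2)).round(1).tolist() if s.cost<30 else '')
    if s.cost<30: v=s.x
e=onz(d,c([(415,92),(474,249)]),20); print("pipe",e,np.linalg.norm(e[1]-e[0])); pv=wv(v,e);print(pv,pv.mean(0))
o=onz(d,[[428,165],[435,216],[428,163]],[0,20,30]);print(o,wv(v,o))
np.save("v.npy",v)
print("seat",vw(v,[[0,-35,25]]),"start tcp",read_state()['position'])
E
```

```text
[586.20273719  32.7420436    1.66464823] 0.9231191200184146 [[-0.0, 0.4], [-0.3, 0.3], [0.7, -0.0], [-0.6, -0.4], [-0.2, -0.3], [0.5, 0.0]]
[586.20273711  32.7420437    1.66464824] 0.9231191200183194 [[-0.0, 0.4], [-0.3, 0.3], [0.7, -0.0], [-0.6, -0.4], [-0.2, -0.3], [0.5, 0.0]]
[586.20273711  32.74204362   1.66464824] 0.9231191200183567 [[-0.0, 0.4], [-0.3, 0.3], [0.7, -0.0], [-0.6, -0.4], [-0.2, -0.3], [0.5, 0.0]]
[586.20273714  32.74204383  -4.61853707] 0.9231191200183444 [[-0.0, 0.4], [-0.3, 0.3], [0.7, -0.0], [-0.6, -0.4], [-0.2, -0.3], [0.5, 0.0]]
pipe [[ 649.43593872 -194.36564658   20.        ]
 [ 520.13348196 -224.95212763   20.        ]] 132.87083257085666
[[-232.03406994  -41.67170763   20.        ]
 [-250.36846903   89.92809464   20.        ]] [-241.20126948   24.12819351   20.        ]
[[ 592.3679389  -427.33062846    0.        ]
 [ 426.73547283 -416.93215978   20.        ]
 [ 590.88272765 -418.41106582   30.        ]] [[-458.62572441   36.9772689     0.        ]
 [-432.75090529  200.90632582   20.        ]
 [-449.60623013   37.62005434   30.        ]]
seat [[621.04870709  36.02204053  25.        ]] start tcp [150.18268422 606.34976477 244.64745747]
```

Emit:
carry_out([
  [0,0,0.11,39,45,0,0.4],
  [0,0,0.22,79,90,0,0.4],
  [0,0,0.33,118,136,0,0.4],
  [0,0,0.44,158,181,0,0.4],
  [0,0,0.55,197,226,0,0.4],
])

```text
clock: 0.82
position: [287.6, 338.0, 245.4]
ee_rot: [0.922, -0.388, 0.0, -0.0]
contact_force: [1.5, -0.2, 0.8]
gripper_width: 59.8
grasp_force: 0.0
```

Emit:
carry_out([
  [0,0,0.11,57,18,0,0.4],
  [0,0,0.22,114,36,0,0.4],
  [0,0,0.33,172,53,0,0.4],
  [0,0,0.44,229,71,0,0.4],
  [0,0,0.545,286,89,0,0.4],
])

```text
clock: 1.45
position: [425.0, 71.9, 245.6]
ee_rot: [0.784, -0.621, 0.0, -0.001]
contact_force: [0.4, 1.0, -0.1]
gripper_width: 59.9
grasp_force: 0.0
```

Emit:
carry_out([
  [0,0,0,58,-14,0,0.4],
  [0,0,0,116,-29,0,0.4],
  [0,0,0,174,-43,0,0.4],
  [0,0,0,232,-58,0,0.4],
  [0,0,0,290,-72,0,0.4],
])

```text
clock: 2.08
position: [562.1, -193.8, 245.1]
ee_rot: [0.784, -0.62, -0.0, -0.0]
contact_force: [0.9, 0.6, 0.0]
gripper_width: 59.6
grasp_force: 0.0
```

Emit:
carry_out([
  [0,0,0,39,-10,40,0.4],
  [0,0,0,77,-20,80,0.4],
  [0,0,0,77,-20,120,0.4],
])

```text
clock: 2.45
position: [599.2, -264.6, 122.9]
ee_rot: [0.784, -0.621, -0.0, 0.0]
contact_force: [-0.3, 0.4, 0.4]
gripper_width: 59.9
grasp_force: 0.0
```

```bash
python3 - <<'E'
from h import *
d=snap("wrist","w1.png"); s=read_state(); print(s['position'],s['ee_rot'],s['joints'].round(2))
v=np.load("v.npy")
print("pred pipe ends",proj(d,[[649.4,-194.4,20],[520.1,-225,20]]))
E
```

```text
[ 595.01712402 -262.18043765  116.5352607 ] [ 0.78325529 -0.62166856 -0.00599522  0.00184532] [-0.17  0.54 -0.08 -0.   -0.96  0.4 ]
pred pipe ends [[243.64035852 264.43954395]
 [394.69658189 264.13080278]]
```

View pics/w1.png

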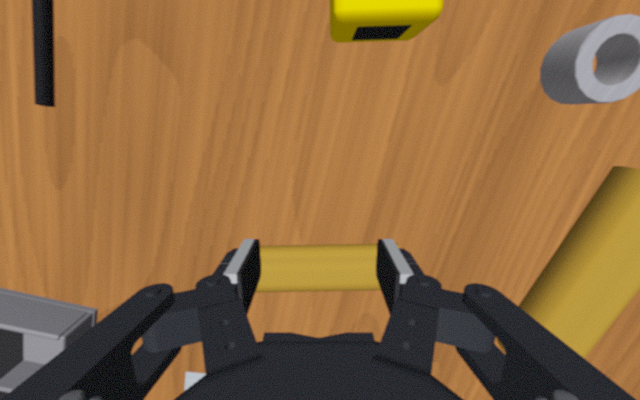

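The wrist view shows the pipe level between rows 246 and 292, within about 4 px of the prediction and parallel to the finger line. The fingers are behind it and the tape and collar are clear, so I'm descending.

Emit:
carry_out([
  [0,0,0,0,0,35,0.4],
  [0,0,0,0,0,70,0.4],
  [0,0,0,0,0,90,0.4],
  [0,0,0,0,0,90,0.4],
])

```text
clock: 3.0
position: [597.7, -261.6, 34.2]
ee_rot: [0.785, -0.62, -0.002, 0.001]
contact_force: [-0.7, -1.0, -0.3]
gripper_width: 59.9
grasp_force: 0.0
```

```bash
python3 - <<'E'
from h import *
d=get_image("top");s=read_state(); print(s['position'],s['ee_rot'],s['contact_force']); v=np.load("v.npy"); print(wv(v,s['position']))
E
```

```text
[ 598.80486476 -261.99495617   35.65536284] [ 7.84727720e-01 -6.19840533e-01 -1.81074724e-04  2.93756186e-04] [ 0.88402301 -0.37863123  0.13358079]
[[-294.62090234   15.0743722    35.65536284]]
```

Emit:
carry_out([
  [0,0,0,0,0,6,0.4],
  [0,0,0,-4,0,12,0.4],
  [0,0,0,-9,0,12,0.4],
  [0,0,0,-13,0,12,0.4],
  [0,0,0,-17,0,12,0.4],
])

```text
clock: 3.68
position: [594.9, -245.2, 23.6]
ee_rot: [0.785, -0.62, 0.0, -0.0]
contact_force: [0.3, 0.3, -0.4]
gripper_width: 59.8
grasp_force: 0.0
```

Emit:
carry_out([
  [0,0,0,-3,0,0,0.4],
  [0,0,0,-6,0,0,0.4],
  [0,0,0,-9,0,0,0.4],
  [0,0,0,-12,0,0,0.4],
  [0,0,0,-15,0,0,0.4],
])

```text
clock: 4.3
position: [591.3, -230.8, 23.3]
ee_rot: [0.784, -0.62, 0.0, -0.0]
contact_force: [0.4, -0.1, -0.1]
gripper_width: 59.8
grasp_force: 0.1
```

```bash
cat >> h.py <<'E'
def brass(d,sc=((200,120,460,230))):
    "pipe axis ends in V frame from brass-coloured blob near old place (top view), z=20"
    im=cv2.cvtColor(d["color"],cv2.COLOR_BGR2HSV); m=cv2.inRange(im,(17,110,60),(27,255,255))
    n,l,st,ce=cv2.connectedComponentsWithStats(m); out=[]
    for i in range(1,n):
        if st[i,4]>60: out.append((st[i,4],ce[i].round(1).tolist(),[[round(float(x),2) for x in a] if isinstance(a,tuple) else round(a,1) for a in cv2.minAreaRect(np.argwhere(l==i)[:,::-1].astype(np.float32))]))
    return out
E
python3 - <<'E'
from h import *
d=get_image("top");s=read_state(); print(s['position'],s['contact_force']); v=np.load("v.npy"); print(wv(v,s['position']))
np.save("d.npy",d["color"])
for b in brass(d): print(b, wv(v,onz(d,[b[1]],20)))
d0=np.load("pics/top1.png.npy")
for b in brass({"color":d0}): print(b, wv(v,onz(d,[b[1]],20)))
E
```

```text
[ 591.15577847 -230.48114174   23.27941053] [ 0.78711401  0.79350353 -0.24419001]
[[-262.52894782   19.7365043    23.27941053]]
(np.int32(307), [425.9, 161.3], [[426.44, 161.25], [24.17, 19.09], 66.0]) [[-448.09378079   28.69350381   20.        ]]
(np.int32(556), [358.5, 172.9], [[358.66, 172.63], [42.88, 13.64], 68.6]) [[-234.02284144   25.58362758   20.        ]]
(np.int32(1299), [491.8, 227.9], [[491.99, 228.0], [66.34, 20.21], 62.9]) [[-591.01862713  268.00012648   20.        ]]
(np.int32(1115), [388.4, 242.9], [[387.96, 242.86], [60.69, 18.84], 2.7]) [[-276.24121664  253.16744014   20.        ]]
(np.int32(309), [425.9, 161.4], [[426.44, 161.25], [24.17, 19.09], 66.0]) [[-448.01397448   29.0083777    20.        ]]
(np.int32(546), [360.4, 172.4], [[360.28, 172.19], [42.9, 13.0], 68.2]) [[-240.13781113   25.12895493   20.        ]]
(np.int32(1306), [491.8, 227.8], [[491.68, 228.17], [66.54, 20.28], 62.1]) [[-591.10335174  267.71001801   20.        ]]
(np.int32(1208), [386.0, 242.8], [[385.95, 242.84], [64.77, 18.78], 3.1]) [[-269.29020969  251.53192092   20.        ]]
```

Emit:
carry_out([
  [0,0,0.01,-4,0,0,0.4],
  [0,0,0.02,-9,0,0,0.4],
  [0,0,0.035,-15,0,0,0.4],
  [0,0,0.05,-21,-1,0,0.4],
  [0,0,0.065,-27,-1,0,0.4],
])

```text
clock: 4.97
position: [586.0, -203.9, 23.3]
ee_rot: [0.764, -0.646, 0.0, -0.0]
contact_force: [-0.7, -0.0, 0.2]
gripper_width: 59.8
grasp_force: 0.1
```

Emit:
carry_out([
  [0,0,0.015,-6,0,0,0.4],
  [0,0,0.03,-12,0,0,0.4],
  [0,0,0.045,-18,-1,0,0.4],
  [0,0,0.06,-24,-1,0,0.4],
  [0,0,0.073,-30,-1,0,0.4],
])

```text
clock: 5.6
position: [582.0, -174.3, 23.3]
ee_rot: [0.74, -0.673, -0.0, -0.0]
contact_force: [0.7, -0.4, -0.3]
gripper_width: 59.9
grasp_force: 0.2
```

```bash
cat > st.py <<'E'
from h import *
d=get_image("top");s=read_state(); v=np.load("v.npy"); print(s['clock'],wv(v,s['position']).round(1),s['contact_force'].round(1))
ty=R.from_quat(s['ee_rot']).as_matrix()[:2,1]; print("tool yaw err",np.round(np.arctan2(ty[1],ty[0])-(v[2]+np.pi/2)+2*np.pi,3))
for b in brass(d):
    p=wv(v,onz(d,[b[1]],20))[0]
    if -290<p[0]<60 and abs(p[1])<140: print(b, p.round(1))
E
python3 st.py
```

```text
5.65 [[-205.2   23.7   23.3]] [0.4 0.7 0.5]
tool yaw err 6.284
(np.int32(541), [339.9, 180.2], [[340.0, 179.5], [42.43, 13.71], 69.0]) [-172.8   37.5   20. ]
```

The pipe rolled but kept its yaw of about 0.13, because a single-sided push doesn't turn it. I'll lift, put one finger either side of the pipe diagonally, and turn it square with a gentle couple.

Emit:
carry_out([
  [0,0,0,0,0,-30,0.7],
  [0,0,-0.15,0,0,-60,1],
  [0,0,-0.33,0,0,-80,1],
  [0,0,-0.5,0,0,-80,1],
  [0,0,-0.68,0,0,-80,1],
])

```text
clock: 6.28
position: [582.0, -174.6, 103.7]
ee_rot: [0.923, -0.385, 0.0, -0.0]
contact_force: [0.3, 0.3, 0.0]
gripper_width: 85.5
grasp_force: 0.0
```

Emit:
carry_out([
  [0,0,-0.17,0,0,0,1],
  [0,0,-0.34,0,0,0,1],
  [0,0,-0.42,0,0,0,1],
])

```text
clock: 6.65
position: [581.8, -174.6, 103.2]
ee_rot: [0.983, -0.185, -0.0, -0.0]
contact_force: [0.3, -0.7, 0.3]
gripper_width: 85.3
grasp_force: 0.0
```

```bash
python3 st.py; python3 st.py
```

```text
6.7 [[-206.    23.8  103.2]] [ 0.5 -0.  -0.5]
tool yaw err 7.388
(np.int32(534), [336.7, 180.9], [[336.4, 180.24], [43.45, 12.81], 68.2]) [-162.7   37.8   20. ]
6.75 [[-206.1   23.8  103.2]] [-0.2  0.5  0.1]
tool yaw err 7.384
(np.int32(533), [336.7, 181.0], [[336.36, 180.06], [43.86, 12.74], 68.7]) [-162.6   38.1   20. ]
```

Emit:
carry_out([
  [0,0,0,-16,-16,0,1],
  [0,0,0,-32,-33,0,1],
  [0,0,0,-32,-33,20,1],
  [0,0,0,-32,-33,40,1],
  [0,0,0,-32,-33,40,1],
])

```text
clock: 7.38
position: [562.7, -131.4, 62.0]
ee_rot: [0.982, -0.187, -0.002, 0.0]
contact_force: [-1.1, -0.4, -0.5]
gripper_width: 85.1
grasp_force: 0.0
```

```bash
python3 st.py; python3 -c "
from h import *
snap('wrist','w2.png')"
```

```text
7.425 [[-161.6   37.7   63.1]] [ 0.2 -0.6  0.5]
tool yaw err 7.384
(np.int32(304), [339.7, 189.3], [[339.38, 187.67], [27.27, 12.87], 69.4]) [-166.5   65.6   20. ]
```

View pics/w2.png

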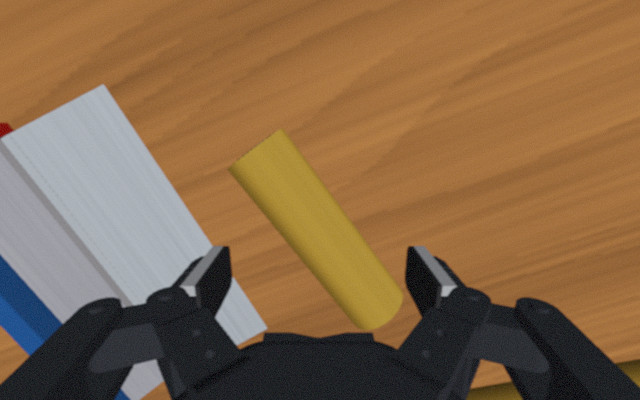

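The wrist view shows the pipe running diagonally from (255,150) to (385,310) between the open fingers at (215,265) and (430,265), with clearance on both sides. The ramp is at the left. Now I'll descend and turn about +z.

Emit:
carry_out([
  [0,0,0,0,0,20,1],
  [0,0,0,0,0,35,1],
  [0,0,0,0,0,42,1],
  [0,0,0,0,0,46,1],
])

```text
clock: 7.98
position: [564.5, -132.3, 17.2]
ee_rot: [0.982, -0.187, 0.0, 0.0]
contact_force: [0.0, 0.5, -0.2]
gripper_width: 85.5
grasp_force: 0.0
```

Emit:
carry_out([
  [0,0,0.05,0,0,0,1],
  [0,0,0.1,0,0,0,1],
  [0,0,0.15,0,0,0,1],
  [0,0,0.2,0,0,0,1],
  [0,0,0.24,0,0,0,1],
])

```text
clock: 8.6
position: [564.8, -132.3, 17.8]
ee_rot: [0.953, -0.304, 0.0, -0.0]
contact_force: [0.1, 1.0, 0.4]
gripper_width: 86.0
grasp_force: 1.0
```

```bash
cat > wst.py <<'E'
from h import *
d=get_image('wrist'); v=np.load("v.npy"); s=read_state()
im=cv2.cvtColor(d["color"],cv2.COLOR_BGR2HSV); m=cv2.inRange(im,(18,140,60),(27,255,255))
n,l,st,ce=cv2.connectedComponentsWithStats(m)
for i in range(1,n):
    if st[i,4]>1500:
        bx=cv2.boxPoints(cv2.minAreaRect(np.argwhere(l==i)[:,::-1].astype(np.float32)))
        q=wv(v,onz(d,bx,20)); e=[(q[i],q[(i+1)%4]) for i in range(4)]; e=max(e,key=lambda t:np.linalg.norm(t[1]-t[0])); g=e[1]-e[0]; g*=np.sign(g[1])
        print("wrist blob ctr V",q.mean(0).round(1),"yaw",np.arctan2(-g[0],g[1]).round(3),"len",np.linalg.norm(g).round(1), bx.round().tolist())
E
python3 wst.py; python3 st.py
```

```text
wrist blob ctr V [-161.1   35.7   20. ] yaw 0.135 len 132.8 [[176.0, 217.0], [232.0, 143.0], [437.0, 297.0], [382.0, 371.0]]
8.7 [[-162.3   36.8   17.8]] [-0.5  0.4 -0.4]
tool yaw err 7.145
(np.int32(248), [340.6, 191.5], [[340.79, 190.27], [21.65, 13.23], 69.4]) [-167.8   72.9   20. ]
```

Emit:
carry_out([
  [0,0,0.03,0,0,0,1],
  [0,0,0.06,0,0,0,1],
  [0,0,0.09,0,0,0,1],
  [0,0,0.12,0,0,0,1],
  [0,0,0.14,0,0,0,1],
])

```text
clock: 9.32
position: [564.5, -132.3, 17.4]
ee_rot: [0.929, -0.37, 0.0, -0.0]
contact_force: [-0.5, 0.7, 2.3]
gripper_width: 85.5
grasp_force: 1.3
```

```bash
python3 wst.py; python3 st.py
```

```text
wrist blob ctr V [-160.3   35.9   20. ] yaw -0.026 len 132.9 [[176.0, 216.0], [233.0, 143.0], [435.0, 301.0], [378.0, 374.0]]
9.425 [[-162.3   37.    17.4]] [0.1 0.2 2. ]
tool yaw err 7.004
(np.int32(247), [339.1, 192.1], [[339.55, 190.99], [21.26, 13.45], 77.5]) [-162.9   73.8   20. ]
```

Emit:
carry_out([
  [0,0,-0.1,0,0,0,1],
  [0,0,-0.25,0,0,0,1],
  [0,0,-0.38,0,0,0,1],
  [0,0,-0.38,0,0,-30,1],
  [0,0,-0.38,0,0,-65,1],
])

```text
clock: 10.05
position: [563.3, -132.2, 81.8]
ee_rot: [0.982, -0.187, -0.002, 0.0]
contact_force: [0.7, -0.5, 0.6]
gripper_width: 85.3
grasp_force: 0.0
```

Emit:
carry_out([
  [0,0,0.17,0,0,-10,0.6],
  [0,0,0.34,5,8,-10,0.4],
  [0,0,0.51,10,16,-10,0.4],
  [0,0,0.68,15,25,-10,0.4],
  [0,0,0.85,19,34,-10,0.4],
])

```text
clock: 10.68
position: [569.0, -171.1, 91.8]
ee_rot: [0.816, -0.578, -0.001, 0.0]
contact_force: [0.2, 1.2, -0.7]
gripper_width: 59.8
grasp_force: 0.0
```

Emit:
carry_out([
  [0,0,0.12,0,0,0,0.4],
  [0,0,0.25,0,0,0,0.4],
  [0,0,0.25,0,0,0,0.4],
])

```text
clock: 11.05
position: [569.1, -170.9, 91.8]
ee_rot: [0.74, -0.672, -0.001, 0.0]
contact_force: [-0.3, 0.4, -0.4]
gripper_width: 59.7
grasp_force: 0.0
```

```bash
python3 wst.py; python3 st.py
```

```text
wrist blob ctr V [-232.5  227.    20. ] yaw -1.276 len 169.1 [[544.0, 44.0], [639.0, 44.0], [639.0, 276.0], [544.0, 276.0]]
wrist blob ctr V [-161.3   50.4   20. ] yaw 0.012 len 127.1 [[255.0, 237.0], [417.0, 236.0], [417.0, 290.0], [255.0, 292.0]]
11.15 [[-201.1   35.9   92. ]] [-0.5  0.6 -0.1]
tool yaw err 6.286
(np.int32(543), [336.8, 180.6], [[336.81, 180.26], [43.17, 12.76], 77.7]) [-163.2   37.    20. ]
```

Emit:
carry_out([
  [0,0,0,0,0,30,0.4],
  [0,0,0,0,0,60,0.4],
  [0,0,0,0,0,68,0.4],
  [0,0,0,-2,0,68,0.4],
  [0,0,0,-5,0,68,0.4],
])

```text
clock: 11.78
position: [570.0, -165.9, 25.5]
ee_rot: [0.74, -0.673, 0.001, -0.001]
contact_force: [0.8, 0.2, -0.9]
gripper_width: 59.1
grasp_force: 0.0
```

Emit:
carry_out([
  [0,0,0,-3,0,0,0.4],
  [0,0,0,-6,0,0,0.4],
  [0,0,0,-10,0,0,0.4],
  [0,0,0,-14,0,0,0.4],
  [0,0,0,-18,0,0,0.4],
])

```text
clock: 12.4
position: [567.3, -147.7, 24.3]
ee_rot: [0.74, -0.673, -0.0, 0.0]
contact_force: [0.4, 0.8, 0.6]
gripper_width: 59.7
grasp_force: 0.1
```

Emit:
carry_out([
  [0,0,0,-5,0,0,0.4],
  [0,0,0,-10,0,0,0.4],
  [0,0,0,-15,0,0,0.4],
  [0,0,0,-20,0,0,0.4],
  [0,0,0,-25,0,0,0.4],
])

```text
clock: 13.02
position: [565.0, -122.8, 24.3]
ee_rot: [0.74, -0.673, 0.0, 0.0]
contact_force: [-0.6, -0.1, -0.1]
gripper_width: 59.9
grasp_force: 0.1
```

```bash
python3 st.py
```

```text
13.075 [[-152.4   35.7   24.3]] [-0.7  0.4  0.3]
tool yaw err 6.285
(np.int32(399), [324.8, 189.0], [[325.06, 187.26], [34.38, 13.45], 77.5]) [-121.7   56.    20. ]
```

Emit:
carry_out([
  [0,0,0,-5,0,0,0.4],
  [0,0,0,-10,0,0,0.4],
  [0,0,0,-15,0,0,0.4],
  [0,0,0,-20,0,-1,0.4],
  [0,0,0,-25,0,-1,0.4],
])

```text
clock: 13.7
position: [562.7, -97.8, 25.4]
ee_rot: [0.74, -0.673, 0.0, -0.0]
contact_force: [0.4, -1.2, -1.1]
gripper_width: 59.7
grasp_force: 0.1
```

Emit:
carry_out([
  [0,0,0,-5,0,0,0.4],
  [0,0,0,-10,0,-1,0.4],
  [0,0,0,-15,0,-1,0.4],
  [0,0,0,-20,0,-2,0.4],
  [0,0,0,-25,0,-2,0.4],
])

```text
clock: 14.32
position: [560.3, -73.2, 27.6]
ee_rot: [0.74, -0.673, 0.0, -0.0]
contact_force: [0.5, -2.6, 3.1]
gripper_width: 60.0
grasp_force: 1.6
```

Emit:
carry_out([
  [0,0,0,-5,0,0,0.4],
  [0,0,0,-10,0,-1,0.4],
  [0,0,0,-15,0,-1,0.4],
  [0,0,0,-20,0,-2,0.4],
  [0,0,0,-25,0,-3,0.4],
])

```text
clock: 14.95
position: [557.8, -48.1, 30.3]
ee_rot: [0.74, -0.673, -0.0, 0.0]
contact_force: [-0.6, -3.1, 2.5]
gripper_width: 59.7
grasp_force: 1.6
```

```bash
python3 st.py;  python3 -c "
from h import *
snap('scene','s3.png',(270,170,390,270),5)"
```

```text
15.0 [[-77.2  35.6  30.4]] [-0.4  0.2  1.1]
tool yaw err 6.284
(np.int32(317), [301.1, 195.1], [[301.46, 192.88], [31.92, 12.48], 79.9]) [-46.9  61.1  20. ]
```

View pics/s3.png

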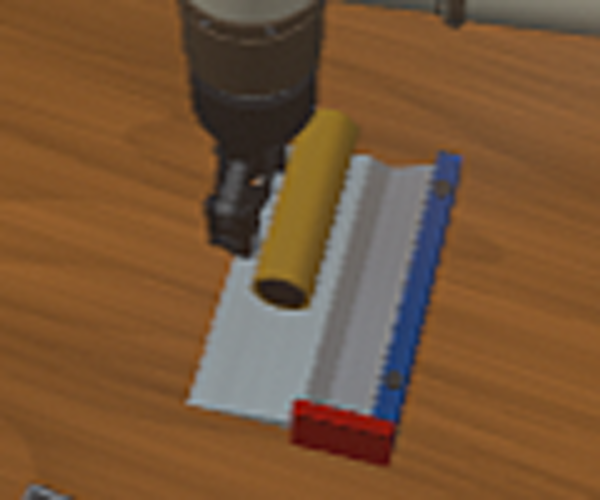

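The pipe is square on the ramp, from (320,120) to (285,290) in the crop, held by the fingers. Next is over the crest, slowly.

Emit:
carry_out([
  [0,0,0,-5,0,0,0.4],
  [0,0,0,-10,0,0,0.4],
  [0,0,0,-15,0,-1,0.4],
  [0,0,0,-20,0,-1,0.4],
  [0,0,0,-25,0,-1,0.4],
])

```text
clock: 15.68
position: [555.5, -23.5, 31.5]
ee_rot: [0.74, -0.673, 0.0, 0.0]
contact_force: [0.6, -1.0, 0.9]
gripper_width: 60.1
grasp_force: 0.6
```

Emit:
carry_out([
  [0,0,0,-3,0,0,0.4],
  [0,0,0,-6,0,0,0.4],
  [0,0,0,-9,0,0,0.4],
  [0,0,0,-12,0,0,0.4],
  [0,0,0,-15,0,0,0.4],
])

```text
clock: 16.3
position: [554.1, -8.4, 31.3]
ee_rot: [0.74, -0.673, -0.0, -0.0]
contact_force: [-0.0, 0.3, 0.4]
gripper_width: 59.7
grasp_force: 0.0
```

Emit:
carry_out([
  [0,0,0,-3,0,0,0.4],
  [0,0,0,-5,0,0,0.4],
  [0,0,0,-5,0,0,0.4],
])

```text
clock: 16.68
position: [553.7, -3.5, 31.3]
ee_rot: [0.74, -0.673, 0.0, -0.0]
contact_force: [0.1, -0.4, 0.5]
gripper_width: 59.8
grasp_force: 0.0
```

```bash
python3 st.py;  python3 -c "
from h import *
snap('scene','s4.png',(270,170,390,270),5)"
```

```text
16.725 [[-33.1  35.9  31.3]] [ 0.3 -0.1 -1.1]
tool yaw err 6.284
(np.int32(291), [286.2, 199.1], [[286.57, 196.41], [30.91, 12.17], 80.5]) [ 0.  64.8 20. ]
```

View pics/s4.png

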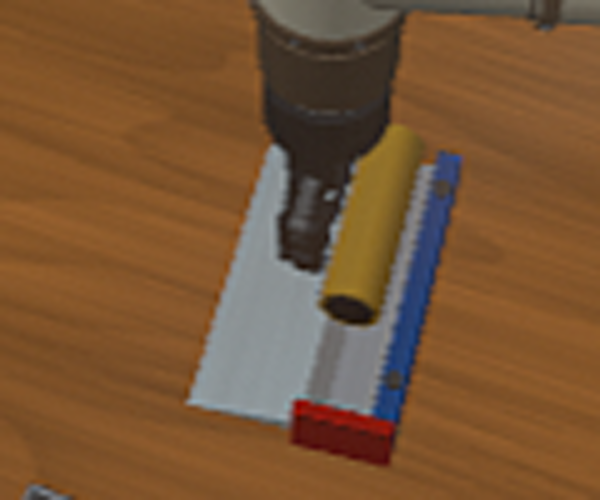

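The pipe lies in the groove, from (400,140) to (350,305) in the crop, next to the fence. Now I'll retreat and come round to the open +y end.

Emit:
carry_out([
  [0,0,0,6,0,0,0.4],
  [0,0,0,6,0,-25,0.4],
  [0,0,0,6,0,-55,-0.5],
  [0,0,0,-10,50,-55,-1],
  [0,0,0,-33,100,-55,-1],
])

```text
clock: 17.4
position: [450.1, 19.4, 86.5]
ee_rot: [0.739, -0.674, 0.0, -0.001]
contact_force: [-0.3, 1.5, -0.4]
gripper_width: 5.1
grasp_force: 0.0
```

Emit:
carry_out([
  [0,0,0,0,8,0,-1],
  [0,0,0,0,8,20,-1],
  [0,0,0,0,8,45,-1],
  [0,0,0,0,8,55,-1],
  [0,0,0,0,8,55,-1],
])

```text
clock: 18.02
position: [443.2, 18.7, 30.9]
ee_rot: [0.74, -0.673, -0.0, 0.001]
contact_force: [0.2, -0.4, 1.1]
gripper_width: 0.1
grasp_force: 0.0
```

```bash
python3 st.py; python3 -c "
from h import *
print(read_state()['gripper_width'])
snap('scene','s5.png',(270,130,390,270),5)"; python3 wst.py
```

```text
18.075 [[ -0.4 143.3  31.4]] [-0.2  0.6  0.2]
tool yaw err 6.284
(np.int32(177), [283.1, 178.0], [[282.97, 178.84], [18.08, 11.18], 80.5]) [-1.9 -2.5 20. ]
0.22534803361481773
wrist blob ctr V [ 3.  41.3 20. ] yaw 0.013 len 139.5 [[-1.0, 217.0], [251.0, 215.0], [252.0, 295.0], [0.0, 297.0]]
```

View pics/s5.png

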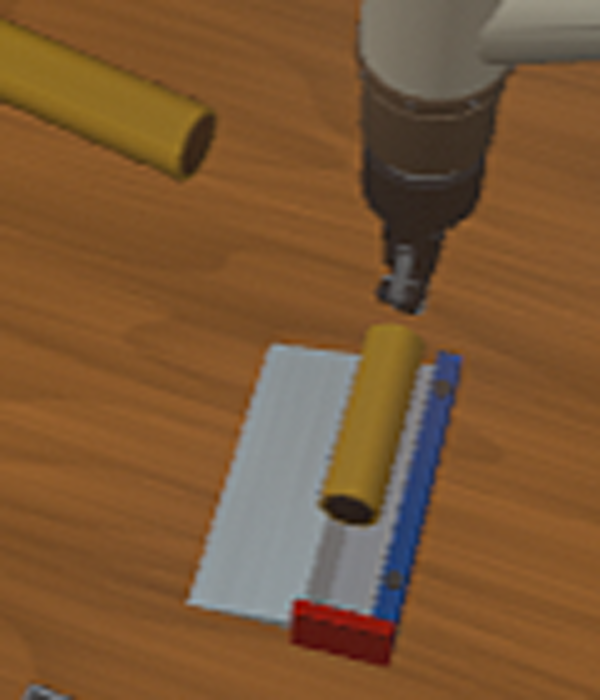

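The pipe is seated in the groove and the shut fingers are aligned just beyond its open end, at (400,295) in the crop. I'll push it endwise.

Emit:
carry_out([
  [0,0,0,0,-7,0,-1],
  [0,0,0,0,-13,0,-1],
  [0,0,0,0,-17,0,-1],
  [0,0,0,0,-21,0,-1],
  [0,0,0,0,-25,0,-1],
])

```text
clock: 18.8
position: [466.8, 21.0, 31.1]
ee_rot: [0.74, -0.673, -0.001, 0.001]
contact_force: [-4.6, 2.2, 2.8]
gripper_width: 0.3
grasp_force: 2.5
```

Emit:
carry_out([
  [0,0,0,0,-4,0,-1],
  [0,0,0,0,-8,0,-1],
  [0,0,0,0,-12,0,-1],
  [0,0,0,0,-16,0,-1],
  [0,0,0,0,-20,0,-1],
])

```text
clock: 19.42
position: [485.4, 22.5, 30.8]
ee_rot: [0.74, -0.673, -0.002, 0.002]
contact_force: [-4.8, 0.7, 4.3]
gripper_width: -0.1
grasp_force: 2.6
```

Emit:
carry_out([
  [0,0,0,0,-5,0,-1],
  [0,0,0,0,-10,0,-1],
  [0,0,0,0,-15,0,-1],
  [0,0,0,0,-20,0,-1],
  [0,0,0,0,-24,0,-1],
])

```text
clock: 20.05
position: [512.0, 25.5, 31.1]
ee_rot: [0.74, -0.673, -0.0, 0.0]
contact_force: [-3.4, -0.6, -0.4]
gripper_width: -0.0
grasp_force: 1.1
```

```bash
python3 st.py; python3 wst.py
```

```text
20.1 [[-0.2 73.9 31.2]] [-2.2 -0.5 -0.5]
tool yaw err 6.284
wrist blob ctr V [  3.3 -17.3  20. ] yaw 0.007 len 160.1 [[-0.0, 218.0], [290.0, 217.0], [290.0, 296.0], [0.0, 297.0]]
```

Emit:
carry_out([
  [0,0,0,0,-4,0,-1],
  [0,0,0,0,-8,0,-1],
  [0,0,0,0,-12,0,-1],
  [0,0,0,0,-15,0,-1],
  [0,0,0,0,-18,0,-1],
])

```text
clock: 20.78
position: [529.6, 27.2, 31.3]
ee_rot: [0.74, -0.673, -0.0, 0.0]
contact_force: [-3.8, -0.1, 0.6]
gripper_width: -0.2
grasp_force: 1.7
```

Emit:
carry_out([
  [0,0,0,0,-2,0,-1],
  [0,0,0,0,-4,0,-1],
  [0,0,0,0,-6,0,-1],
])

```text
clock: 21.15
position: [535.7, 27.8, 31.3]
ee_rot: [0.74, -0.673, 0.0, -0.0]
contact_force: [-3.5, 0.8, 0.1]
gripper_width: 0.2
grasp_force: 1.6
```

```bash
python3 st.py; python3 wst.py; python3 -c "
from h import *
snap('scene','s6.png',(290,180,390,270),6)"
```

```text
21.2 [[-0.1 50.3 31.3]] [-2.3 -0.5  0.2]
tool yaw err 6.284
wrist blob ctr V [  3.8 -40.7  20. ] yaw 0.007 len 161.0 [[-0.0, 218.0], [291.0, 217.0], [291.0, 297.0], [0.0, 298.0]]
```

View pics/s6.png

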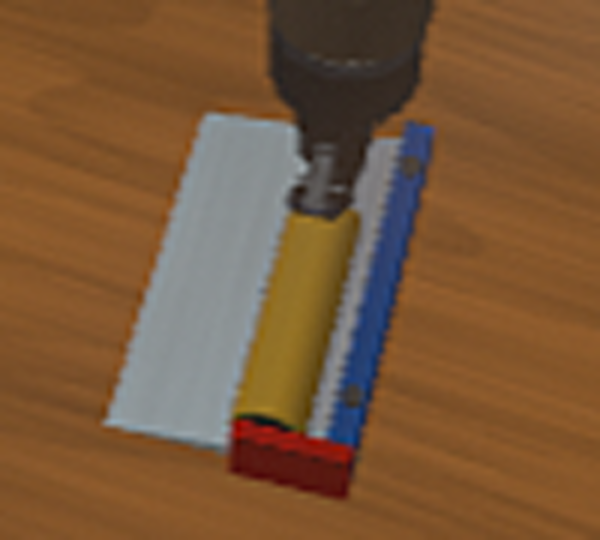

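The pipe's end is almost at the red plate, around (270,420) in the crop, but the force hasn't risen yet. Creeping on.

Emit:
carry_out([
  [0,0,0,0,-1,0,-1],
  [0,0,0,0,-2,0,-1],
  [0,0,0,0,-3,0,-1],
])

```text
clock: 21.68
position: [538.5, 28.1, 31.3]
ee_rot: [0.74, -0.673, -0.0, 0.0]
contact_force: [-4.2, 0.3, 1.0]
gripper_width: -0.2
grasp_force: 1.7
```

Emit:
carry_out([
  [0,0,0,0,-1,0,-1],
  [0,0,0,0,-2,0,-1],
])

```text
clock: 21.92
position: [540.6, 28.2, 31.3]
ee_rot: [0.74, -0.673, -0.0, 0.0]
contact_force: [-2.9, -0.2, 0.5]
gripper_width: 0.1
grasp_force: 1.8
```

Emit:
carry_out([
  [0,0,0,0,-1,0,-1],
  [0,0,0,0,-2,0,-1],
])

```text
clock: 22.18
position: [542.1, 28.4, 31.3]
ee_rot: [0.74, -0.673, -0.0, 0.001]
contact_force: [-6.8, 1.1, 3.3]
gripper_width: 0.2
grasp_force: 3.2
```

```bash
python3 st.py
```

```text
22.225 [[-0.2 44.4 31.3]] [-5.7  0.2  2.6]
tool yaw err 6.284
```

Emit:
carry_out([
  [0,0,0,0,-0.5,0,-1],
  [0,0,0,0,-1,0,-1],
])

```text
clock: 22.48
position: [542.1, 28.3, 31.3]
ee_rot: [0.74, -0.673, -0.001, 0.001]
contact_force: [-8.1, 1.8, 4.1]
gripper_width: -0.1
grasp_force: 3.9
```

The force is rising with no further travel, so the pipe is home. Retreating.

Emit:
carry_out([
  [0,0,0,0,3,0,-1],
  [0,0,0,0,12,0,-1],
  [0,0,0,0,35,0,-1],
  [0,0,0,0,75,0,-1],
  [0,0,0,0,95,-30,-1],
])

```text
clock: 23.1
position: [446.1, 18.7, 60.2]
ee_rot: [0.74, -0.673, -0.001, 0.002]
contact_force: [0.7, -0.2, 0.3]
gripper_width: -0.0
grasp_force: 0.0
```

Emit:
carry_out([
  [0,0,0,0,0,-50,-1],
  [0,0,0,0,0,-100,-1],
  [0,0,0,0,0,-140,-1],
  [0,0,0,0,0,-140,-1],
])

```text
clock: 23.6
position: [451.4, 20.4, 205.2]
ee_rot: [0.74, -0.672, 0.003, -0.005]
contact_force: [-0.3, -0.1, -0.6]
gripper_width: 0.1
grasp_force: 0.0
```

```bash
python3 st.py; python3 -c "
from h import *
snap('scene','s7.png',(180,110,400,275),3.6)"
```

```text
23.65 [[  0.  136.9 202.9]] [-0.5  0.6 -0.4]
tool yaw err 6.284
(np.int32(176), [278.9, 154.1], [[278.58, 155.53], [18.7, 11.33], 81.3]) [ -2. -81.  20.]
```

View pics/s7.png

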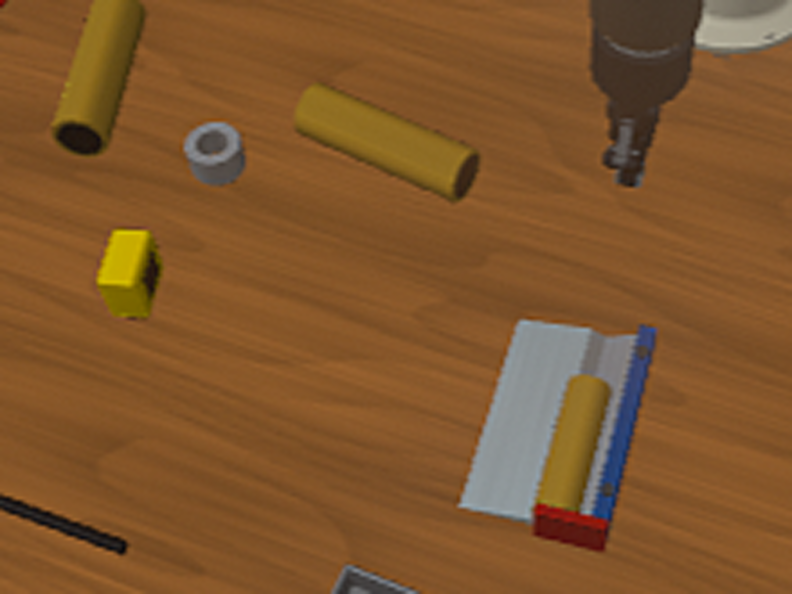

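The pipe lies in the groove from (590,380) to (560,510), its end against the red plate. The arm is clear, and the tape and collar are where they were.

```bash
python3 -c "
from bench import *
print(job_done())"
```

```text
the job is handed in; nothing more can be done
None
```

I handed the job in at about 24 s with the smallest pipe in the V-block groove, its end against the red stop and the arm clear; on the way I stopped once on the bench to turn the pipe square with a finger on each side, and the tape, collar and hammer were left alone.

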